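# Shut the pod machine and hold its pour dial at the third click

### The job

The coffee machine is loaded: a pod is in its well and a cup stands under the spout. First press the lid down until it snaps shut, then turn the pour dial clockwise from off, counting the clicks, to the third stop, without running on past it, and keep hold of it there: the dial springs back when let go, so finish while holding it at the third stop. Leave the cup and the other things where they are.

Things in the scene. Friction and masses are not known exactly. Their poses are not given: they have to be found in the camera images.
- machine: Black and grey pod coffee machine, fixed, 272 mm deep, 176 mm wide, flat deck 200 mm above the worktop with a 1 mm rim. Origin on the worktop, midway across, 111 mm behind the front of the base; x from its front (drip tray) to its back (tank, 192 mm high), y to its left. Lid on the deck's left half; dial on the right half, axis 30 mm in front and 43 mm right of the origin.
- machine_well (a point): Centre of the mouth of the pod well in the deck, under the lid (origin of the machine, 42 mm to its left, 200 mm up). Round, 40 mm wide, 31 mm deep.
- lid_hinge (a point): Middle of the lid's hinge axis, 7 mm above the deck, 49 mm behind and 42 mm left of the machine's origin. The axis runs along the machine's y. Fixed place; the point turns with the lid like lid_edge.
- lid_edge (a point): Middle of the lid's free edge (tip of a 40 mm wide, 7 mm thick thumb tab), 106 mm from the hinge axis, at mid thickness. Lid: black slab 90 x 84 x 12 mm, steel plate on its outer face, hinged at its rear; shut, it lies flat on the deck, outer face 213 to 215 mm above the worktop. The point turns with the lid: x from edge to hinge, z out of the outer face.
- lid (a joint): Lid angle, rad: 0 shut, 0.85 to 1.2 as found (raised, outer face looking up and to the back), 1.35 wide open. Above about 0.7 it stays where put, below that a weak spring lifts it. In the last 0.1 rad a hook under its free edge meets a sprung catch: some 4 to 6 N down on the free edge, then it snaps in and holds at 0. If not caught it springs up again.
- dial_top (a point): Centre of the top of the dial's grip bar, on the dial's axis, 244 mm above the worktop. Black round skirt 51 mm across, top 214 mm up; on it an aluminium bar 46 mm long, 13 mm thick, 30 mm high (214 to 244 mm), gripped by its long flat sides from above. The point turns with it: x along the bar to its pointer end (short black line on top), z up. At off the pointer looks to the machine's back.
- dial (a joint): Dial angle, rad: 0 at off, grows clockwise from above, ends at 1.74. Four stops 0.419 (24 deg) apart, marked by steel pips on the deck (off: longer pip): 0.419, 0.838, third 1.257, fourth 1.676. A sprung ball clicks over ridges half-way between stops: the torque jumps up by 0.16 N m at each stop, then falls steadily to the next. A spring turns it back to off from anywhere (0.22 N m at third).
- cup: Striped mug, 86 mm round, 90 mm high, handle to its own -y (about 120 mm over all), loose on the drip tray under the spout; origin under the middle of its length. Leave it there.
- loaded_pod: Black coffee pod, 37 mm across, 27 mm high, loose in the round well (40 mm wide, 31 mm deep) of the deck under the lid; origin under its middle. Already in place.
- spare_pod_a: Dark purple coffee pod 37 mm across, 27 mm high, standing on the worktop to the left of the machine. Leave alone.
- spare_pod_b: Black coffee pod 37 mm across, 27 mm high, standing on the worktop to the left of the machine. Leave alone.
- other_mug: White mug with a leaf pattern, 88 mm round, 99 mm high, on the worktop to the right of the machine. Leave alone.

How it is judged:
On the way, in this order (a step that is already met when the one before it is completed fails the run):
1. the lid is snapped shut (value of joint lid below 0.03 rad), for 0.2 s.
2. the dial is held by the fingers at the third stop (value of joint dial between 1.12 and 1.4 rad and contact force between the fingers and dial above 1 N), for 0.5 s.
At the end, for the whole second after the job is handed in: The lid is snapped shut (below 0.03 rad), the fingers hold the dial (over 1 N) within about 0.14 rad of its third stop (1.12 to 1.40 rad) through the last second, the pod is in its well and the cup upright under the spout (all of step 2 and value of joint lid below 0.03 rad and horizontal distance between loaded_pod and machine_well below 0.006 m and distance of cup from where it was at the start of the episode below 0.015 m and angle between cup's own z axis and vertical below 0.1 rad); the arm keeps its last pose, push and grip.
It fails at once if the dial ran on past the third stop (value of joint dial above 1.5 rad).
It fails at once if the dial was turned while the lid was open (value of joint dial above 0.3 rad and value of joint lid above 0.06 rad).
It fails at once if the cup, a spare pod or the other mug was disturbed (distance of cup from where it was at the start of the episode above 0.02 m or distance of any of spare_pod_a, spare_pod_b, other_mug from where it was at the start of the episode above 0.03 m).
It also fails if it takes over 67 s, if anything falls off the work surface, if the arm or the gripper's body presses on something with over 40 N, if the wrist force passes 120 N, or if a joint passes its speed limit or range.

### The arm

A 7-joint arm with a two-finger parallel gripper is mounted at the origin on a cart in front of the work surface, level with it; the furniture and walls round the work are solid. World frame = base frame: x ahead of the robot, y to its left, z up, the work surface at z = 0. Lengths are in m, angles in rad, forces in N, time in s.
With the tool pointing down it reaches from about 0.35 to 0.9 m from the base axis. Payload 8.1 kg.
Tool frame: the origin (TCP) lies at the very end of the fingers, on their centre line; the grasp point (between the pads) lies arm.grip_point_offset behind it (arm.grip_point_offset is the distance from the TCP to the grasp point, in m); z points along the fingers, y is the line along which they close (so a half turn about z gives the same grasp; the last joint's range is limited). The gripper opens to 92 mm and grips with 3 to 60 N. Pads are 19 mm wide; open, the fingers measure 130 mm over their backs; the gripper's body (75 mm by 190 mm) begins 47 mm behind the grasp point.
Start: joints at [-1.407, 0.434, 0.025, 1.573, -0.012, 1.134, -0.075], TCP at [0.165, 0.603, 0.195] pointing down, gripper open.
Joint ranges: [-2.62, 2.62], [-0.44, 2.09], [-1.27, 1.32], [0.08, 2.57], [-1.32, 4.46], [0.12, 2], [-2.74, 2.74]. Speed limits (rad/s): [2.22, 2.22, 3.01, 3.01, 3.14, 3.14, 3.14].

### API

Orientations are given as a rotation vector (axis times angle).
In Python, from cell import arm gives the robot as it stands. The module is installed in compiled form; this text tells all that it offers.
- The arm moves only by the shell command python3 -m creep 'ROWS' [OPENING] [FORCE]. ROWS is JSON, a list of rows, each a list of 6 numbers: the shift along the tool's x, y, z scaled (see below), then the turn, a rotation vector about the tool's x, y, z scaled (see below). A call has 1 to 20 rows; each row shifts and turns the commanded pose from where the row before left it, along the tool's axes as they then stand; what a row does not reach is not made up. The controller multiplies each number of a shift by 0.4 m and each number of a turn by 120 degrees. A row lasts 1/12 s, in which the tool goes at most 41.7 mm and 7.16 degrees, less where a joint would pass 70% of its speed; a pose out of reach is approached as far as the arm can. A call with a number of a shift or a turn outside -1 to 1 is refused whole. A call with a gripper value outside its range is refused whole. OPENING is the closure, from -1 (fully open) to 1 (shut), set as the call begins (- or left out, the last holds). The fingers move at their own pace and stop on an object; FORCE is the grip in N (left out, the last holds). Time passes only in rows, so rows that do not move let the fingers close. It gives the time, the measured TCP pose, the force, the opening and the grip force at its end, in the units of the state.
- arm.observe(): the state, without advancing time (a new reading comes with each control period).
- arm.get_image(name): name is "scene" or "top" or "wrist"; returns a dict with "frame" (400x640x3 uint8, red, green, blue), "intrinsics" (3x3 intrinsics, pixels), "rvec" (rotation vector, rad) and "tvec" (3), from world to camera coordinates, as OpenCV has them; the wrist camera has in their place "mount" (4x4, takes a point from camera to tool coordinates, whose origin is the TCP and whose axes are the flange's). Camera axes: x right, y down, z forward; pixel columns grow to the right and rows downward; lengths in m; the calibration is good to about 2 mm. A picture is of the moment at which its call begins: read the wrist's pose just before it. There is no depth.
- arm.sign_off(): hands the job in; it is judged then, once.
The state is a dict: "clock": time; "joints": joint angles; "dq": joint speeds; "joint_efforts": joint torques, N m; "position": TCP position; "ee_rot": TCP orientation; "force": force on the tool from outside, world axes, zero at the start; "ft_torque": the same for the moment, N m; "width": opening from 0.0 (shut) to 1.0 (fully open); "gripper_force": force on a finger pad.
Only numpy, scipy, OpenCV 4.12 (cv2) and the standard library are available. Lean on these libraries where they do the work, as an engineer would, in place of code of your own. Each camera call takes 0.05 s, during which the arm holds its last target. There are 200 camera calls.

## Working session

There is one attempt and no reset: what is moved stays moved. The work goes in short steps, Python scripts to look and compute and a shell command to move; the robot and the scene stay as the last step left them, time stands still between calls to the robot, and variables do not carry over. Pictures are saved under pics/ and viewed, at most 10 in all, crops included, and the job is handed in when it is done.

```bash
mkdir -p pics
cat > h.py <<'E'
import numpy as np, cv2
from cell import arm
from scipy.spatial.transform import Rotation as R
def cam(name):
    s=arm.observe(); d=arm.get_image(name); K=np.array(d["intrinsics"],float)
    if "mount" in d:
        T=np.eye(4);T[:3,:3]=R.from_rotvec(s["ee_rot"]).as_matrix();T[:3,3]=s["position"]
        T=T@np.array(d["mount"]); Rc,C=T[:3,:3],T[:3,3]
    else:
        Rw=R.from_rotvec(np.ravel(d["rvec"])).as_matrix(); Rc=Rw.T; C=-Rw.T@np.ravel(d["tvec"])
    return d["frame"],K,Rc,C
def ray(c,px):
    f,K,Rc,C=c; v=Rc@np.linalg.inv(K)@np.array([px[0],px[1],1.]); return C,v/np.linalg.norm(v)
def onz(c,px,z):
    C,v=ray(c,px); return C+v*(z-C[2])/v[2]
def proj(c,P):
    f,K,Rc,C=c; q=K@(Rc.T@(np.asarray(P)-C)); return q[:2]/q[2]
def tri(rays):
    A=0;b=0
    for C,v in rays:
        M=np.eye(3)-np.outer(v,v);A=A+M;b=b+M@C
    return np.linalg.solve(A,b)
def save(n,f): cv2.imwrite("pics/"+n,f[:,:,::-1])
E
python3 - <<'E'
from h import *
import pickle
print(arm.observe(), arm.grip_point_offset)
cs={n:cam(n) for n in ("scene","top","wrist")}
pickle.dump(cs,open("c0.pkl","wb"))
for n in cs: print(n,cs[n][3],cs[n][2][:,2])
save("scene.png",cs["scene"][0]);save("top.png",cs["top"][0])
E
```

```text
{'clock': 0.0, 'joints': array([-1.40660432,  0.43519022,  0.02496764,  1.57409577, -0.01157095,
        1.13398815, -0.07510268]), 'dq': array([-1.29811301e-03,  1.41391676e-04,  1.07882043e-03, -2.14440998e-04,
       -1.35823965e-03,  8.48264367e-05, -3.42194791e-04]), 'joint_efforts': array([-6.75218780e-04, -6.67831492e+01,  9.84431393e-01, -3.14470804e+01,
       -6.07314846e-02,  4.26776439e-02,  1.82213312e-04]), 'position': array([0.1646939 , 0.60233435, 0.19376582]), 'ee_rot': array([-4.17914621e-01, -3.11362891e+00,  2.41359392e-03]), 'force': array([-0.61426907,  0.08948852, -0.33645254]), 'ft_torque': array([ 0.01414491, -0.04257438,  0.02425213]), 'gripper_force': 0.0, 'width': 0.9971061420775547} 0.0188
scene [1.10588656 0.42828542 0.67934596] [-0.6167557  -0.49015878 -0.61591946]
top [0.48141783 0.03779997 1.42143998] [ 0.08221969 -0.01605633 -0.99648488]
wrist [0.08542098 0.62480067 0.38346588] [ 0.29449985 -0.08401262 -0.95195153]
```

View pics/scene.png

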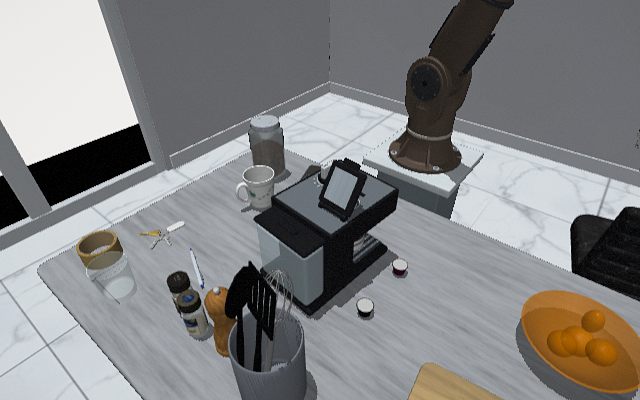

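View pics/top.png

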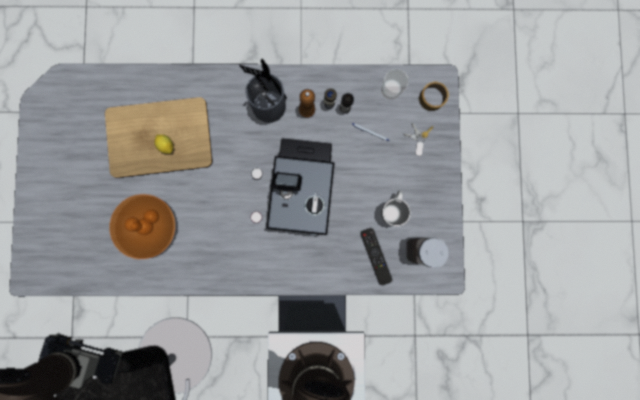

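The scene view shows the machine with its lid raised. In the top view the deck spans about (267-333, 155-235), with the dial at about (314,205) and the lid at about (287,183). I'll enlarge that area.

Run:
```python
from h import *
import pickle
cs=pickle.load(open("c0.pkl","rb"))
a=cv2.resize(cs["top"][0][135:240,255:345],None,fx=5,fy=5,interpolation=cv2.INTER_CUBIC)
c=cs["top"]
cv2.imwrite("pics/topc.png",cv2.convertScaleAbs(a[:,:,::-1],alpha=1.6))
for n,p in dict(dial=(314,205),bl=(275,155),br=(333.5,163),fl=(267,231),fr=(328,236)).items(): print(n,onz(c,p,.2 if n!='dial' else .244))
```

```text
dial [0.55560896 0.00970788 0.244     ]
bl [0.70491323 0.12250701 0.2       ]
br [ 0.68153183 -0.04865198  0.2       ]
fl [0.48335475 0.14423711 0.2       ]
fr [ 0.46878232 -0.03158303  0.2       ]
```

View pics/topc.png

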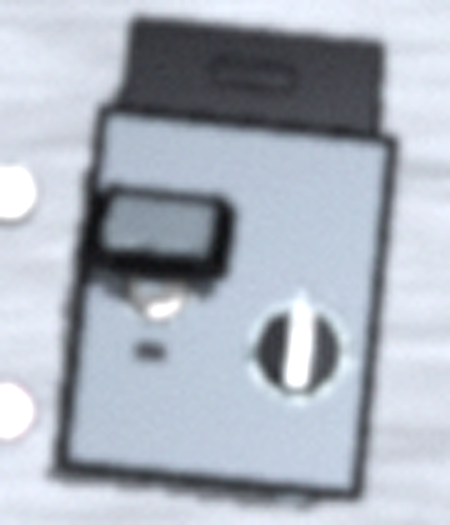

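The crop shows the deck corners at (105,108), (395,140), (358,493) and (65,468), and the dial bar centre at about (298,347). The lid lies to the upper left. I'll rise, go above the machine and look with the wrist camera.

```bash
python3 - <<'E'
from h import *
import pickle
c=pickle.load(open("c0.pkl","rb"))["top"]
f=lambda x,y,z:onz(c,(x/5+255-.4,y/5+135-.4),z)
bl,br,fr,fl=[f(*p,.2) for p in((105,108),(395,140),(358,493),(65,468))]
for a,b in((fl,bl),(fr,br),(br,bl),(fr,fl)): d=b-a; print(np.hypot(*d[:2]),np.arctan2(d[1],d[0]))
print(fl,fr,bl,br,"dial",f(298,350,.214),f(298,347,.244))
E
python3 -m creep '[[0,0,-0.095,0,0,0],[0,0,-0.095,0,0,0],[0,0,-0.095,0,0,0],[0,0,-0.095,0,0,0],[0,0,-0.095,0,0,0],[-0.074,-0.064,0,0,0,0],[-0.074,-0.064,0,0,0,0],[-0.074,-0.064,0,0,0,0],[-0.074,-0.064,0,0,0,0],[-0.074,-0.064,0,0,0,0],[-0.074,-0.064,0,0,0,0],[-0.074,-0.064,0,0,0,0],[-0.074,-0.064,0,0,0,0]]' 1 20
```

```text
0.2111002139097301 -0.10362276338672258
0.20710775610801987 -0.10900842979862842
0.17070735743072152 1.4613201285729986
0.16961549134502354 1.4848393942651545
[0.49139822 0.14256947 0.2       ] [ 0.47683654 -0.02641979  0.2       ] [0.70136609 0.12073381 0.2       ] [ 0.682715  -0.0489516  0.2      ] dial [0.55864842 0.00841637 0.214     ] [0.55841087 0.00914339 0.244     ]
clock: 1.23
position: [0.3398, 0.3409, 0.3845]
ee_rot: [-0.418, -3.114, -0.0]
force: [0.9, 0.1, 0.0]
width: 0.108
gripper_force: 0.0
```

```bash
python3 -m creep '[[-0.075,-0.063,0,0,0,0],[-0.075,-0.063,0,0,0,0],[-0.075,-0.063,0,0,0,0],[-0.075,-0.063,0,0,0,0],[-0.075,-0.063,0,0,0,0],[-0.075,-0.063,0,0,0,0],[-0.075,-0.063,0,0,0,0],[-0.075,-0.063,0,0,0,0],[-0.075,-0.063,0,0,0,0],[0,0,0,0,0,-0.039],[0,0,0,0,0,-0.039],[0,0,0,0,0,0],[0,0,0,0,0,0]]'
python3 - <<'E'
from h import *
import pickle
print(arm.observe()["joints"])
c=cam("wrist");pickle.dump(c,open("w1.pkl","wb"));save("w1.png",c[0])
m=lambda x,y,z:np.array([.5847+x*np.cos(-.103)-y*np.sin(-.103),.0550+x*np.sin(-.103)+y*np.cos(-.103),z])
# origin from dial: dial=(-.03,-.043)
o=np.array([.5585,.0088])-np.array([-.03*np.cos(.103)+-.043*np.sin(.103),.03*np.sin(.103)-.043*np.cos(.103)])
print("origin",o)
E
```

```text
clock: 2.32
position: [0.5397, 0.053, 0.3843]
ee_rot: [-0.166, -3.137, -0.0]
force: [-0.9, 0.8, 0.1]
width: 0.001
gripper_force: 0.0
[-0.57552943  0.20195581  0.48407867  1.46917457 -0.09387899  1.4940208
  1.37237113]
origin [0.59276218 0.04848757]
```

View pics/w1.png

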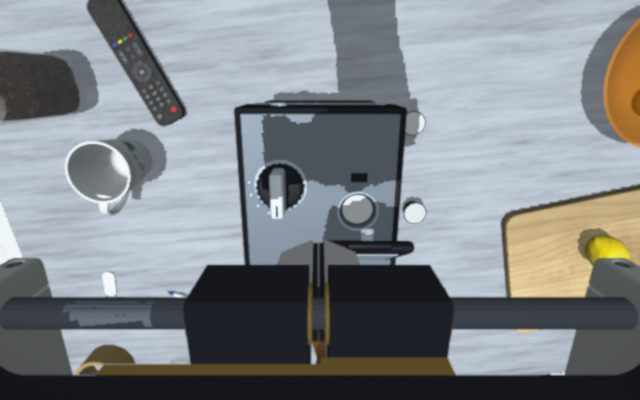

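The wrist view (base side up) shows the dial bar at about (277,195), the well with its pod at (358,210) and the lid's free edge along (335-412,247). I'll crop it closer.

Run:
```python
from h import *
import pickle
c=pickle.load(open("w1.pkl","rb"))
a=cv2.resize(c[0][125:270,230:420],None,fx=4,fy=4,interpolation=cv2.INTER_CUBIC)
cv2.imwrite("pics/w1c.png",cv2.convertScaleAbs(a[:,:,::-1],alpha=1.3))
s=pickle.load(open("c0.pkl","rb"))["scene"]
b=cv2.resize(s[0][150:225,310:385],None,fx=7,fy=7,interpolation=cv2.INTER_CUBIC)
cv2.imwrite("pics/sc.png",cv2.convertScaleAbs(b[:,:,::-1],alpha=1.3))
```

```text
(no output)
```

View pics/w1c.png

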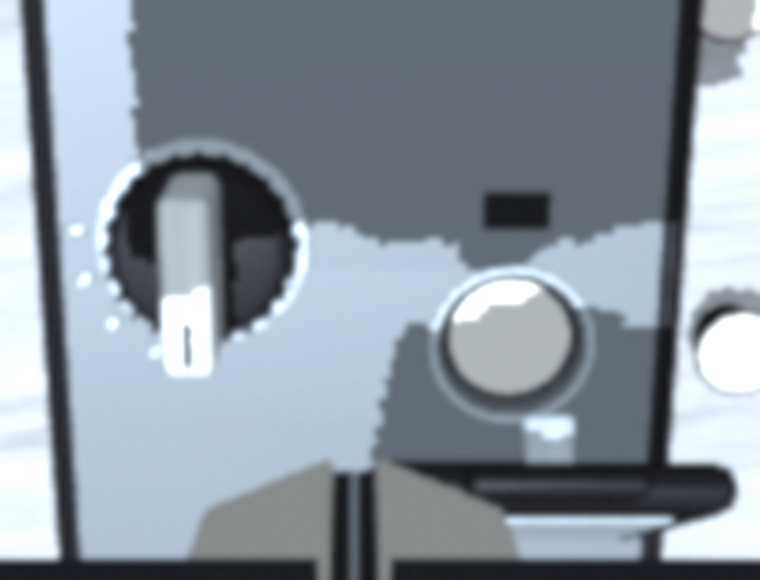

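View pics/sc.png

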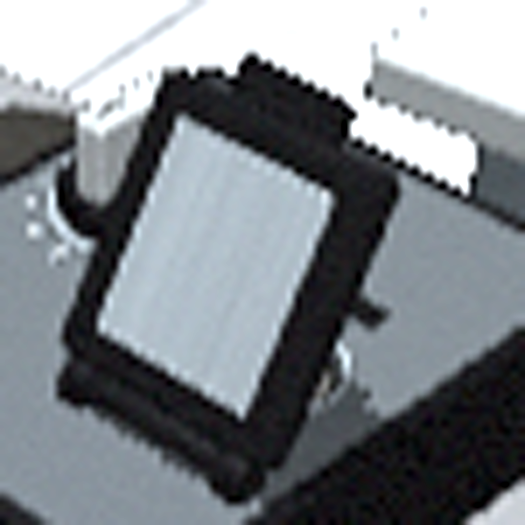

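The crops show the bar top from (188,193) to (187,377), the skirt centre at (201,243) and the well ring at (513,342) in the wrist view. The scene view shows the lid tab tip at about (300,90). Next I'll triangulate.

Run:
```python
from h import *
import pickle
w=pickle.load(open("w1.pkl","rb"));cs=pickle.load(open("c0.pkl","rb"));t=cs["top"];s=cs["scene"]
W=lambda x,y:(230+x/4-.4,125+y/4-.4); T=lambda x,y:(255+x/5-.4,135+y/5-.4); S=lambda x,y:(310+x/7-.4,150+y/7-.4)
print("bar tri",tri([ray(w,W(188,285)),ray(t,T(298,345))]))
print("bar on .244",onz(w,W(188,285),.244),"skirt .214",onz(w,W(201,243),.214), "bar ends",onz(w,W(188,193),.244),onz(w,W(187,377),.244))
well=onz(w,W(513,342),.2);print("well",well)
dial=onz(w,W(188,285),.244)[:2]
# dial->well in machine: (.03,.085)
d=well[:2]-dial; yaw=np.arctan2(d[1],d[0])-np.arctan2(.085,.03); print("dist",np.hypot(*d),np.hypot(.03,.085),"yaw",yaw)
yaw=-.103; Rz=np.array([[np.cos(yaw),-np.sin(yaw)],[np.sin(yaw),np.cos(yaw)]])
o1=dial-Rz@[-.03,-.043]; o2=well[:2]-Rz@[0,.042]; print("origins",o1,o2); o=(o1+o2)/2
for c,p in((s,S(300,88)),(w,W(560,462))):
    C,v=ray(c,p); n=np.array([*(Rz@[0,1]),0]); P0=np.array([*(o+Rz@[0,.042]),0])
    P=C+v*((P0-C)@n)/(v@n); q=Rz.T@(P[:2]-o); rel=np.array([.049-q[0],P[2]-.207]); print("lid edge",P,rel,np.hypot(*rel),np.arctan2(rel[1],rel[0]))
print("hinge",o+Rz@[.049,.042])
```

```text
bar tri [0.56009658 0.00895223 0.23561578]
bar on .244 [0.55757406 0.0102791  0.244     ] skirt .214 [0.55557213 0.01061096 0.214     ] bar ends [0.53489253 0.01354104 0.244     ] [0.58118441 0.00663387 0.244     ]
well [0.59695904 0.09085492 0.2       ]
dist 0.08968634389288267 0.09013878188659974 yaw -0.11535010967134363
origins [0.59183623 0.04996667] [0.59264068 0.04907752]
lid edge [0.59281014 0.09168678 0.2939571 ] [0.05276663 0.0869571 ] 0.10171457890704326 1.025382900865453
lid edge [0.59145125 0.09182724 0.29158004] [0.05413277 0.08458004] 0.10041981934507153 1.0014701633442649
hinge [0.64529712 0.08626142]
```

Both views agree: lid at about 1.02 rad, dial at (0.5575, 0.010), machine yaw -0.105. I'll move above the lid's outer face, then press it forward and down.

```bash
python3 -m creep '[[-0.09,0.055,0,0,0,0],[-0.09,0.055,0,0,0,0],[0,0,0.0875,0,0,0],[0,0,0.0875,0,0,0],[0,0,0.04,0,0,0],[0,0,0,0,0,0]]'
python3 -m creep '[[0.0145,0,0.019,0,0,0],[0.0145,0,0.019,0,0,0],[0.0145,0,0.019,0,0,0],[0.0145,0,0.019,0,0,0],[0.0145,0,0.019,0,0,0],[0.0145,0,0.019,0,0,0],[0.0145,0,0.019,0,0,0],[0.0145,0,0.019,0,0,0],[0.0145,0,0.019,0,0,0],[0.0145,0,0.019,0,0,0],[0,0,0,0,0,0],[0,0,0,0,0,0]]'
```

```text
clock: 2.87
position: [0.6127, 0.0896, 0.2941]
ee_rot: [-0.163, -3.13, 0.003]
force: [-0.1, -0.1, 0.3]
width: 0.003
gripper_force: 0.0
clock: 3.87
position: [0.5575, 0.0951, 0.2233]
ee_rot: [0.163, 3.137, 0.001]
force: [0.2, -0.2, 0.7]
width: 0.007
gripper_force: 0.1
```

```bash
python3 -m creep '[[0,0,0.007,0,0,0],[0,0,0.007,0,0,0],[0,0,0.007,0,0,0],[0,0,0,0,0,0]]'; python3 -m creep '[[0,0,0.004,0,0,0],[0,0,0,0,0,0]]'; python3 -m creep '[[0,0,0.004,0,0,0],[0,0,0,0,0,0]]'; python3 -m creep '[[0,0,0.004,0,0,0],[0,0,0,0,0,0],[0,0,0,0,0,0]]'
```

```text
clock: 4.2
position: [0.5574, 0.0947, 0.2136]
ee_rot: [-0.163, -3.137, 0.0]
force: [-0.3, 0.4, 0.9]
width: 0.003
gripper_force: 0.1
clock: 4.37
position: [0.5574, 0.0947, 0.2122]
ee_rot: [-0.163, -3.137, 0.0]
force: [-1.4, -0.6, -0.8]
width: 0.005
gripper_force: 0.2
clock: 4.53
position: [0.5573, 0.0947, 0.2107]
ee_rot: [-0.163, -3.137, 0.0]
force: [-0.0, -1.0, 0.2]
width: 0.005
gripper_force: 0.2
clock: 4.78
position: [0.5574, 0.0948, 0.2093]
ee_rot: [-0.163, -3.137, 0.0]
force: [0.6, 0.8, 0.2]
width: 0.003
gripper_force: 0.1
```

Run:
```python
from h import *
s=cam("scene")
b=cv2.resize(s[0][130:250,270:410],None,fx=5,fy=5,interpolation=cv2.INTER_CUBIC)
cv2.imwrite("pics/sc2.png",cv2.convertScaleAbs(b[:,:,::-1],alpha=1.3))
```

```text
(no output)
```

View pics/sc2.png

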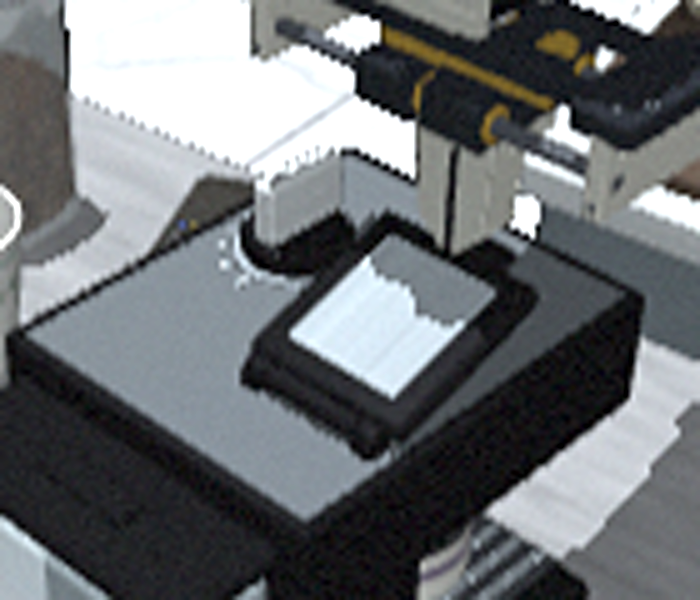

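The lid is nearly closed, with the fingers resting on its thumb tab at about (460,240) in the crop. I'll keep pressing in small steps while watching the force.

```bash
python3 -m creep '[[0,0,0.004,0,0,0],[0,0,0,0,0,0],[0,0,0,0,0,0]]' | grep -E "posi|force: \["; python3 -m creep '[[0,0,0.004,0,0,0],[0,0,0,0,0,0],[0,0,0,0,0,0]]'| grep -E "posi|force: \["
```

```text
position: [0.5574, 0.0948, 0.2077]
force: [0.5, -0.3, 0.4]
position: [0.5573, 0.0948, 0.206]
force: [0.5, 0.2, 0.2]
```

```bash
python3 -m creep '[[0,0,0.004,0,0,0],[0,0,0,0,0,0],[0,0,0,0,0,0]]'| grep -E "posi|force: \["
```

```text
position: [0.5573, 0.0948, 0.2044]
force: [-0.2, 0.5, 0.4]
```

Run:
```python
from h import *
s=cam("scene"); p=arm.observe()["position"]
o=np.array([.5922,.0495]);yaw=-.105;c,sn=np.cos(yaw),np.sin(yaw)
f=lambda P:np.round((proj(s,P)-[270,130]+.4)*5)
print("tcp",f(p))
for dx,dy in((.0095,.02),(-.0095,.02),(.0095,-.02)): print("finger corner",f(p+[c*dx-sn*dy,sn*dx+c*dy,0]))
def L(r,y,h,th):
    d=r*np.cos(th)-h*np.sin(th); z=.207+r*np.sin(th)+h*np.cos(th); x=.049-d
    return np.array([o[0]+c*x-sn*y,o[1]+sn*x+c*y,z])
for th in(0,.1,.3,.5,.7): print(th,"tab tip",f(L(.106,.042,.0035,th)),"corner L",f(L(.09,.084,.007,th)),"corner R",f(L(.09,0,.007,th)),"rearL",f(L(0,.084,.007,th)))
```

```text
tcp [458. 309.]
finger corner [480. 339.]
finger corner [509. 319.]
finger corner [408. 299.]
0 tab tip [486. 281.] corner L [542. 332.] corner R [389. 250.] rearL [396. 434.]
0.1 tab tip [487. 262.] corner L [542. 316.] corner R [388. 234.] rearL [395. 435.]
0.3 tab tip [483. 226.] corner L [538. 287.] corner R [382. 205.] rearL [393. 437.]
0.5 tab tip [472. 196.] corner L [529. 263.] corner R [370. 181.] rearL [391. 440.]
0.7 tab tip [455. 172.] corner L [514. 245.] corner R [352. 163.] rearL [388. 443.]
```

Run:
```python
from h import *
import pickle
w=pickle.load(open("w1.pkl","rb")); p=np.array([.5397,.053,.3843])
print("w1 tcp px",proj(w,p),proj(w,p+[0,0,.019]),proj(w,p+[0,0,.05]))
w2=cam("wrist");s=cam("scene"); p=arm.observe()["position"]
print(p,"w2 tcp",proj(w2,p))
b=cv2.resize(s[0][130:250,290:400],None,fx=4.6,fy=4.6,interpolation=cv2.INTER_CUBIC)
a=cv2.resize(w2[0][150:350,240:400],None,fx=1.8,fy=2.76,interpolation=cv2.INTER_CUBIC)
o=np.hstack([a[:552],b[:552]])
cv2.imwrite("pics/both.png",cv2.convertScaleAbs(o[:,:,::-1],alpha=1.6));print(o.shape)
```

```text
w1 tcp px [318.38243771 232.48709888] [318.35956717 246.95182207] [318.31101402 277.65978945]
[0.55737287 0.09477355 0.20451497] w2 tcp [318.35880325 232.49030103]
(552, 794, 3)
```

View pics/both.png

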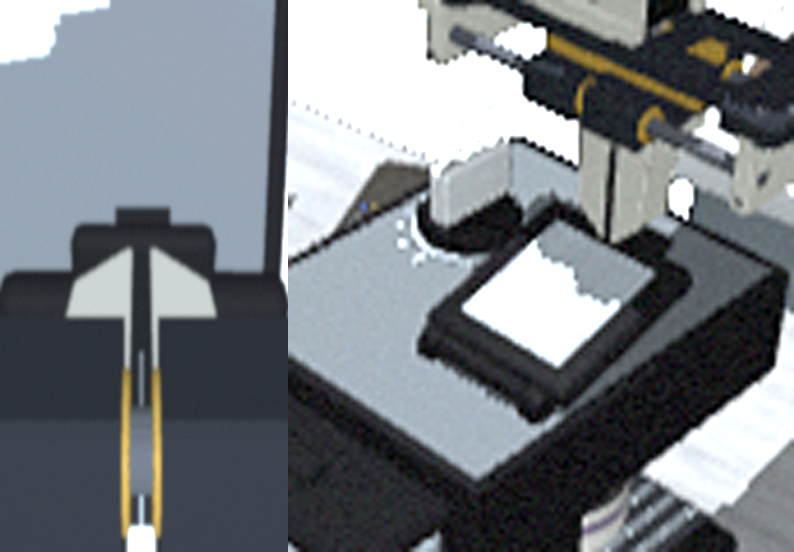

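Lid now at about 0.14 rad, tracking the fingers. In both views the visible fingertips end about 22 mm short of the reported TCP, so I need to go further down. Expected snap is near reported z = 0.192.

```bash
python3 -m creep '[[0,0,0.006,0,0,0],[0,0,0.006,0,0,0],[0,0,0,0,0,0],[0,0,0,0,0,0]]' | grep -E "posi|force: \["; python3 -m creep '[[0,0,0.005,0,0,0],[0,0,0,0,0,0],[0,0,0,0,0,0]]'| grep -E "posi|force: \["; python3 -m creep '[[0,0,0.005,0,0,0],[0,0,0,0,0,0],[0,0,0,0,0,0]]'| grep -E "posi|force: \["
```

```text
position: [0.5573, 0.0948, 0.1995]
force: [0.4, -0.4, 0.2]
position: [0.5574, 0.0948, 0.1976]
force: [-0.7, -0.8, 0.9]
position: [0.5574, 0.0948, 0.1956]
force: [-0.1, 0.4, 0.2]
```

```bash
python3 -m creep '[[0,0,0.005,0,0,0],[0,0,0,0,0,0],[0,0,0,0,0,0]]' | grep -E "posi|force: \["; python3 -m creep '[[0,0,0.005,0,0,0],[0,0,0,0,0,0],[0,0,0,0,0,0]]'| grep -E "posi|force: \["
```

```text
position: [0.5574, 0.0948, 0.1936]
force: [0.9, 0.3, 0.2]
position: [0.5574, 0.0948, 0.1916]
force: [-0.4, 0.9, -0.1]
```

```bash
python3 -m creep '[[0,0,0.004,0,0,0],[0,0,0,0,0,0],[0,0,0,0,0,0]]'| grep -E "posi|force: \["
```

```text
position: [0.5574, 0.0948, 0.19]
force: [0.6, -0.5, 0.8]
```

```bash
for i in 1; do python3 -m creep '[[0,0,0.004,0,0,0],[0,0,0,0,0,0],[0,0,0,0,0,0]]'| grep -E "posi|force: \["; done
python3 - <<'E'
from h import *
s=cam("scene");o=np.array([.5922,.0495]);yaw=-.105;c,sn=np.cos(yaw),np.sin(yaw)
def L(r,y,h,th):
    d=r*np.cos(th)-h*np.sin(th); z=.207+r*np.sin(th)+h*np.cos(th); x=.049-d
    return np.array([o[0]+c*x-sn*y,o[1]+sn*x+c*y,z])
g=cv2.cvtColor(s[0],cv2.COLOR_RGB2GRAY)
m=np.uint8(g>70)*255
box=np.zeros_like(m);box[165:215,325:385]=1
n,l,st,ce=cv2.connectedComponentsWithStats(m*box)
for i in range(1,n):
    if st[i][4]>150:
        ct=cv2.findContours(np.uint8(l==i),cv2.RETR_EXTERNAL,cv2.CHAIN_APPROX_NONE)[0][0]
        print(st[i],cv2.approxPolyDP(ct,2,True)[:,0].tolist())
for th in(0,.05,.1,.2):print(th,[np.round(proj(s,L(r,y,.008,th)),1).tolist() for r,y in((.08,.072),(.08,.012),(.01,.012),(.01,.072),(.09,.084))])
print(arm.observe()["joint_efforts"],arm.observe()["force"])
E
```

```text
position: [0.5573, 0.0948, 0.1887]
force: [-1.0, -0.0, 4.2]
[ 325  165   53   46 1252] [[325, 166], [325, 178], [337, 171], [341, 174], [346, 171], [353, 175], [354, 185], [349, 182], [328, 197], [348, 210], [369, 194], [361, 188], [374, 179], [372, 176], [376, 177], [377, 174], [374, 169], [361, 168], [358, 188], [359, 167]]
0 [[370.4, 195.3], [348.4, 183.4], [325.6, 197.6], [347.7, 210.8], [378.0, 195.7]]
0.05 [[370.3, 193.9], [348.4, 182.0], [325.5, 197.5], [347.6, 210.7], [378.0, 194.0]]
0.1 [[370.3, 192.5], [348.2, 180.6], [325.3, 197.4], [347.4, 210.7], [378.0, 192.5]]
0.2 [[370.0, 189.8], [347.7, 177.9], [325.0, 197.3], [347.1, 210.5], [377.8, 189.4]]
[ 2.18266617e-01 -5.31234956e+01  5.58392286e+00 -2.93987203e+01
  1.11115084e-01 -5.61253242e-01  1.69275547e-03] [-2.00339686 -0.32932392  4.92562396]
```

Force is now 4-5 N, so this is the catch. I'll press through it.

```bash
python3 -m creep '[[0,0,0.004,0,0,0],[0,0,0,0,0,0]]'| grep -E "posi|force: \["; python3 -m creep '[[0,0,0.004,0,0,0],[0,0,0,0,0,0]]'| grep -E "posi|force: \[";python3 -m creep '[[0,0,0.004,0,0,0],[0,0,0,0,0,0],[0,0,0,0,0,0]]'| grep -E "posi|force: \["
```

```text
position: [0.5572, 0.0948, 0.1876]
force: [-4.3, 0.2, 9.2]
position: [0.5571, 0.0948, 0.1852]
force: [0.3, 0.2, -0.4]
position: [0.5573, 0.0947, 0.1834]
force: [-0.4, 0.4, 0.5]
```

```bash
python3 -m creep '[[0,0,0.004,0,0,0],[0,0,0,0,0,0]]'| grep -E "posi|force: \["; python3 -m creep '[[0,0,0.004,0,0,0],[0,0,0,0,0,0],[0,0,0,0,0,0],[0,0,0,0,0,0]]'| grep -E "posi|force: \["
```

```text
position: [0.5573, 0.0948, 0.1818]
force: [0.4, 0.4, 0.7]
position: [0.5575, 0.0948, 0.1806]
force: [-0.7, 1.2, 1.3]
```

```bash
python3 -m creep '[[0,0,0.004,0,0,0],[0,0,0,0,0,0]]'| grep -E "posi|force: \["; python3 -m creep '[[0,0,0.004,0,0,0],[0,0,0,0,0,0]]'| grep -E "posi|force: \["
```

```text
position: [0.5574, 0.0948, 0.179]
force: [-0.1, -0.5, 4.1]
position: [0.5574, 0.0948, 0.1776]
force: [-2.4, -0.2, 7.1]
```

```bash
python3 -m creep '[[0,0,0.005,0,0,0],[0,0,0,0,0,0]]'| grep -E "posi|force: \["; python3 -m creep '[[0,0,0.005,0,0,0],[0,0,0,0,0,0]]'| grep -E "posi|force: \["
python3 - <<'E'
from h import *
s=cam("scene");save("s3.png",s[0])
g=cv2.cvtColor(s[0],cv2.COLOR_RGB2GRAY);m=np.uint8(g>70)*255
box=np.zeros_like(m);box[180:215,325:385]=1
n,l,st,ce=cv2.connectedComponentsWithStats(m*box)
for i in range(1,n):
    if st[i][4]>150:
        ct=cv2.findContours(np.uint8(l==i),cv2.RETR_EXTERNAL,cv2.CHAIN_APPROX_NONE)[0][0]
        print(st[i],cv2.approxPolyDP(ct,2,True)[:,0].tolist())
print(arm.observe()["force"])
E
```

```text
position: [0.5574, 0.0948, 0.1758]
force: [-3.6, -0.4, 10.6]
position: [0.5575, 0.0948, 0.1746]
force: [-5.7, -0.9, 16.3]
[329 180  44  32 736] [[372, 180], [360, 180], [358, 193], [358, 180], [352, 180], [353, 189], [348, 187], [329, 199], [349, 211], [369, 199], [361, 193], [371, 187]]
[-5.94119783 -0.6984256  15.23563007]
```

The plate corner dropped 5 px and the force is now stiff, so the lid is on its seat. I'll lift off, half open the gripper, go over the dial and check that the lid stays down.

```bash
python3 -m creep '[[0,0,-0.03,0,0,0],[0,0,-0.08,0,0,0],[0,0,-0.08,0,0,0],[0,0,-0.07,0,0,0],[-0.0075,-0.07,0,0,0,0],[-0.0075,-0.07,0,0,0,0],[-0.0075,-0.07,0,0,0,0],[0,0,0,0,0,0],[0,0,0,0,0,0],[0,0,0,0,0,0],[0,0,0,0,0,0]]' 0 20
python3 - <<'E'
from h import *
s=cam("scene");save("s4.png",s[0]);w=cam("wrist");save("w4.png",w[0])
g=cv2.cvtColor(s[0],cv2.COLOR_RGB2GRAY);m=np.uint8(g>70)*255
box=np.zeros_like(m);box[180:215,325:385]=1
n,l,st,ce=cv2.connectedComponentsWithStats(m*box)
for i in range(1,n):
    if st[i][4]>100:
        ct=cv2.findContours(np.uint8(l==i),cv2.RETR_EXTERNAL,cv2.CHAIN_APPROX_NONE)[0][0]
        print(st[i],cv2.approxPolyDP(ct,2,True)[:,0].tolist())
p=arm.observe()["position"];print(p,arm.observe()["ee_rot"],"tcp",proj(s,p),proj(w,p),"dialtop",proj(w,[.5575,.01,.244]))
b=cv2.resize(s[0][110:230,300:400],None,fx=4,fy=4,interpolation=cv2.INTER_CUBIC)
a=cv2.resize(w[0][120:320,220:420],None,fx=2,fy=2.4,interpolation=cv2.INTER_CUBIC)
cv2.imwrite("pics/both2.png",cv2.convertScaleAbs(np.hstack([a,b])[:,:,::-1],alpha=1.4))
E
```

```text
clock: 10.33
position: [0.5576, 0.0117, 0.277]
ee_rot: [-0.16, -3.137, -0.001]
force: [0.4, 0.6, 0.5]
width: 0.499
gripper_force: 0.0
[328 185  42  26 582] [[328, 197], [350, 210], [369, 196], [348, 185]]
[0.55760248 0.01167349 0.27704444] [-1.59291117e-01 -3.13707954e+00 -3.75308137e-04] tcp [330.61108474 149.36475669] [318.20545492 232.45267934] dialtop [315.71980406 212.65497555]
```

View pics/both2.png

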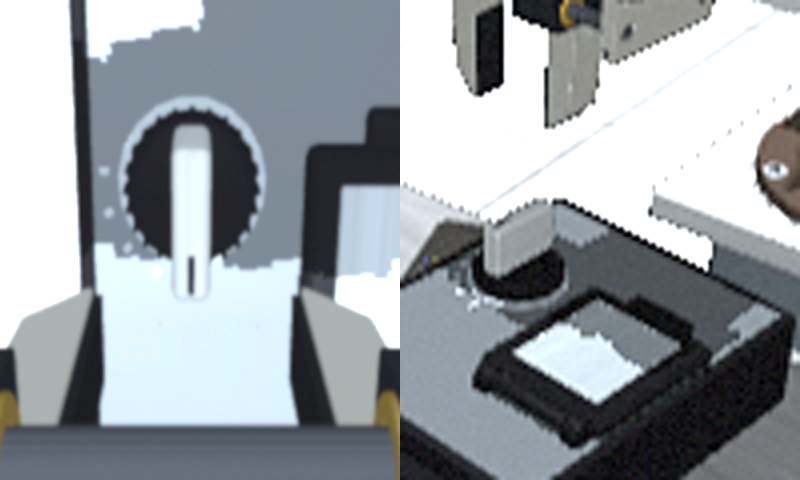

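The lid lies flat after lifting off, and the earlier force drop from 9 N to 0 fits a snap. The fingers straddle the bar, at wrist crop x = 191 against a finger midline of about 198. I'll check the lid height by triangulation, then descend and grip.

```bash
python3 - <<'E'
from h import *
s=cam("scene");w=cam("wrist")
print("plate corner",tri([ray(s,(348,185)),ray(w,(390,197.1))]))
p=arm.observe()["position"]
for z in(0,.02,.03,.035): print(z,proj(s,p+[0,0,z]))
E
python3 -m creep '[[0,-0.004,0.06,0,0,0],[0,0,0.06,0,0,0],[0,0,0.05,0,0,0],[0,0,0.03,0,0,0],[0,0,0.02,0,0,0],[0,0,0,0,0,0],[0,0,0,0,0,0]]'
```

```text
plate corner [0.56322501 0.06466513 0.21104398]
0 [330.42708321 149.26057997]
0.02 [330.54030313 140.89958759]
0.03 [330.59826834 136.61900978]
0.035 [330.62759925 134.45299885]
clock: 11.12
position: [0.5576, 0.0089, 0.1896]
ee_rot: [-0.162, -3.137, 0.0]
force: [0.3, 0.3, 0.5]
width: 0.501
gripper_force: 0.0
```

The lid plate is at z = 0.211, so it is shut. Gripping the bar now.

```bash
python3 -m creep '[[0,0,0,0,0,0],[0,0,0,0,0,0],[0,0,0,0,0,0],[0,0,0,0,0,0],[0,0,0,0,0,0],[0,0,0,0,0,0]]' 1 50
python3 - <<'E'
from cell import arm
print(arm.observe()["ft_torque"])
E
```

```text
clock: 11.62
position: [0.5578, 0.0099, 0.1897]
ee_rot: [0.161, 3.137, 0.002]
force: [-0.6, -2.7, 3.3]
width: 0.139
gripper_force: 50.0
[-0.75921535  0.17034022 -0.05436594]
```

```bash
cat > y.py <<'E'
from cell import arm
import numpy as np
from scipy.spatial.transform import Rotation as R
s=arm.observe();y=R.from_rotvec(s["ee_rot"]).as_matrix()[:,1];a=-np.arctan2(-y[0],y[1])
print("turned deg",np.degrees(a)-np.degrees(.1025),"tz",s["ft_torque"],"f",s["force"],"p",s["position"],"j7",s["joints"][6],s["width"])
E
python3 y.py; python3 -m creep '[[0,0,0,0,0,0.0333],[0,0,0,0,0,0.0333],[0,0,0,0,0,0.0333],[0,0,0,0,0,0]]' >/dev/null; python3 y.py; python3 -m creep '[[0,0,0,0,0,0.0333],[0,0,0,0,0,0.0333],[0,0,0,0,0,0.0333],[0,0,0,0,0,0]]'>/dev/null; python3 y.py
```

```text
turned deg 0.019158270083294404 tz [-0.75921535  0.17034022 -0.05436594] f [-0.63626024 -2.74446229  3.27780247] p [0.55777603 0.00987607 0.18966492] j7 1.5410078518980184 0.13923235502913153
turned deg 12.165626727023088 tz [0.78943961 0.16152247 0.13800034] f [-0.12255696  3.71416645  2.98595525] p [0.55776835 0.00988854 0.18964686] j7 1.349172499912351 0.1350687301059884
turned deg 24.016198108409686 tz [1.12716652 0.07919056 0.08787651] f [-0.9949171   5.94341029  3.55687419] p [0.55784747 0.0100157  0.18964863] j7 1.1633702924770666 0.1380966884849567
```

```bash
for i in 1; do python3 -m creep '[[0,0,0,0,0,0.0333],[0,0,0,0,0,0]]' >/dev/null; python3 y.py; python3 -m creep '[[0,0,0,0,0,0.0333],[0,0,0,0,0,0.0333],[0,0,0,0,0,0]]'>/dev/null; python3 y.py;  python3 -m creep '[[0,0,0,0,0,0.0333],[0,0,0,0,0,0.0333],[0,0,0,0,0,0]]'>/dev/null; python3 y.py; python3 -m creep '[[0,0,0,0,0,0.0333],[0,0,0,0,0,0]]'>/dev/null; python3 y.py; done | cut -c1-130
```

```text
turned deg 27.93097085794767 tz [ 1.19962212 -0.00929503  0.20465012] f [0.40997949 5.61918651 3.37253051] p [0.557855   0.0100265
turned deg 35.94151387160217 tz [1.23457575 0.02441472 0.20748836] f [0.0684335  5.88008221 3.65685787] p [0.5579343  0.01010509 0
turned deg 43.935691362044054 tz [ 1.19970772 -0.08523335  0.09286731] f [0.08036261 5.71525081 4.01099237] p [0.55799248 0.010179
turned deg 47.90263081466162 tz [ 1.22207846 -0.11804857  0.11146492] f [0.33858274 6.01874125 4.01772757] p [0.55802285 0.0102050
```

Two clicks so far; the torque drops before each stop and jumps after it. Next, the third stop.

```bash
for i in 1; do python3 -m creep '[[0,0,0,0,0,0.0333],[0,0,0,0,0,0]]' >/dev/null; python3 y.py; python3 -m creep '[[0,0,0,0,0,0.0333],[0,0,0,0,0,0.0333],[0,0,0,0,0,0]]'>/dev/null; python3 y.py;  python3 -m creep '[[0,0,0,0,0,0.0333],[0,0,0,0,0,0.0333],[0,0,0,0,0,0]]'>/dev/null; python3 y.py; python3 -m creep '[[0,0,0,0,0,0.0167],[0,0,0,0,0,0]]'>/dev/null; python3 y.py;python3 -m creep '[[0,0,0,0,0,0.0167],[0,0,0,0,0,0]]'>/dev/null; python3 y.py; done | cut -c1-130
python3 - <<'E'
from h import *
s=cam("top");w=cam("wrist")
b=cv2.resize(s[0][160:230,270:340],None,fx=5.7,fy=5.7,interpolation=cv2.INTER_CUBIC)
a=cv2.resize(w[0][100:300,220:420],(399,399),interpolation=cv2.INTER_CUBIC)
cv2.imwrite("pics/both3.png",cv2.convertScaleAbs(np.hstack([a,b])[:,:,::-1],alpha=1.4))
E
```

```text
turned deg 51.893590530830664 tz [ 1.30207317 -0.11333913  0.22010997] f [0.54273115 6.51398565 3.07745391] p [0.55805659 0.010225
turned deg 59.907253517132276 tz [ 1.26716015 -0.20256318  0.19387654] f [1.57258781 5.83157907 3.14446842] p [0.55818026 0.010295
turned deg 67.90416210484719 tz [ 1.31105241 -0.23175141  0.13405271] f [1.23350708 5.97281831 2.55609053] p [0.55823504 0.0102990
turned deg 69.76957137906324 tz [ 1.29284667 -0.30824266  0.17695444] f [2.32911374 6.45570322 3.04825885] p [0.55829829 0.0102452
turned deg 71.76270811116824 tz [ 1.32315035 -0.36777145  0.18805678] f [1.51269354 7.49506308 2.15857496] p [0.5582952  0.0103329
```

View pics/both3.png

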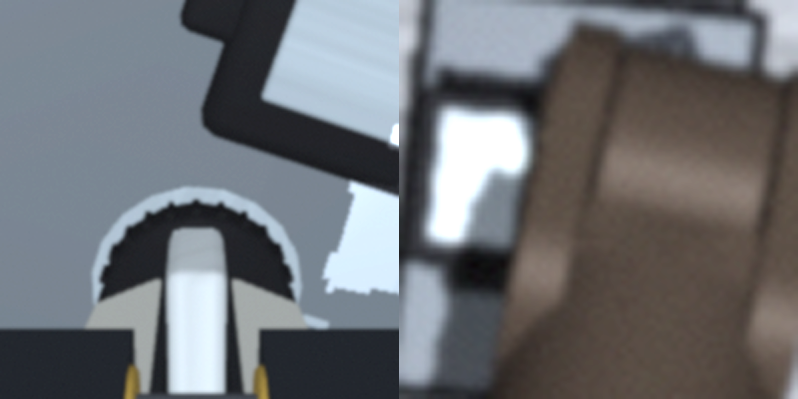

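The bar is still square in the fingers, and it makes about 71-72° with the lid edge, so the dial is at the third stop. I'll hold there and hand in.

```bash
python3 -m creep '[[0,0,0,0,0,0],[0,0,0,0,0,0],[0,0,0,0,0,0],[0,0,0,0,0,0],[0,0,0,0,0,0],[0,0,0,0,0,0],[0,0,0,0,0,0],[0,0,0,0,0,0],[0,0,0,0,0,0],[0,0,0,0,0,0]]'; python3 y.py; python3 -c "
from cell import arm
print(arm.sign_off())"
```

```text
clock: 15.05
position: [0.5583, 0.0103, 0.1897]
ee_rot: [1.967, 2.45, 0.004]
force: [1.6, 6.1, 2.5]
width: 0.14
gripper_force: 50.0
turned deg 71.65225631524112 tz [ 1.33840745 -0.30839637  0.22131035] f [1.59846816 6.13612712 2.51045202] p [0.55830298 0.0103144  0.18967955] j7 0.43142602692717497 0.13989620909940675
the job is handed in; nothing more can be done
None
```

I pressed the lid until it snapped shut, turned the dial to the third stop (about 71.7° against 72°), and handed the job in at about 15 s while still gripping it at 50 N; the hand-in returned no verdict, and I did not check the cup or pod afterwards.

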